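# Slide a chocolate pan home under the setting cabinet's hood and set the dial

### The job

Slide the pan with the black tab, its chocolate dome still lying in it, into the white cabinet's low slot, far wall first, until it is fully home against the red stop. Then turn the dial on the sloping panel so that its white line points at the green mark, and let go. Leave the other things on the table where they are.

Things in the scene. Friction and masses are not known exactly. Their poses are not given: they have to be found in the camera images.
- pan: Aluminium pan with a black grip tab, 160 mm long with it, about 0.3 kg. Origin on the table under the middle of the pan proper: 120 mm (x) by 110 mm (y), floor and walls 3 mm thick, walls 30 mm high. Starts flat before the cabinet's mouth, far wall (+x) roughly to the mouth, tab pointing away from it. Pushed along the table it resists with 1 to 4 N, up to 10 N if it rubs on a rail.
- tab_end (a point): Middle of the free end face of the pan's tab. The tab is a vertical plate 12 mm thick (pan's y) out of the middle of the pan's near wall: from x = -60 to -100 mm of the pan, z from 10 to 55 mm. This point: x = -100, y = 0, z = 32 mm of the pan.
- dome: Loose dark chocolate dome with three sweets on top, 70 mm across, 35 mm high, about 0.12 kg, lying on the pan's floor (its origin, under its middle, is then 3 mm above the pan's origin; it can slide about inside the pan).
- cabinet: White cabinet fixed to the table, 260 mm wide (y), 210 deep (x), 168 high. Origin on the table at the middle of its mouth, in the plane of its front; x runs inward (roughly to the robot's left). Its slot, floored by the table, runs straight along x between two blue rails 30 mm high, 116 mm apart, flared over the first 25 mm to 125 mm.
- hood_edge (a point): Middle of the lower front edge of the hood over the slot, 75 mm above the table at x = 0 of the cabinet. The hood's front is upright from there to z = 105 mm; a cream panel then slopes up and back at 35 degrees to x = 90, z = 168 mm. The hood's underside is level at 75 mm for 100 mm; beyond, roof and back are clear.
- stop: Red rigid fixed stop bar across the slot's inner end, 100 mm wide, 30 high. Origin on the table, middle of the face that looks to the mouth; axes as the cabinet's. It stands 160 to 175 mm behind the mouth, differently each time. With the pan home (far wall touching) the pan's origin is 60 mm before it and the tab's end 0 to 15 mm inside the hood's front, where an upright gripper cannot follow.
- dial (a joint): Black dial on the sloping panel, rad, 0 to 3.0, growing clockwise as seen facing the panel. Grip: a bar 42 mm long, 14 thick, 32 tall on a disc 44 across. A white line on the bar's top marks its pointing end: at 0 down the slope, at 1.57 to the cabinet's +y. Black ticks every 0.3; the thick green mark is at 1.5. Stays where left (friction 0.05 N m).
- dial_grip (a point): On the dial's axis at the height to grip: 7 mm below the bar's top, 37 mm above the panel; x about 24, y = -50, z about 167 mm of the cabinet. Its z axis is the dial's axis, out of the panel (35 degrees from vertical, leaning to the cabinet's -x); its x axis lies along the bar, the white line at its -x end, and turns with it.
- bowl: Bystander, to be left alone: blue plastic mixing bowl, rim 210 mm across, 100 high. Origin under its middle.
- carton: Bystander, to be left alone: purple carton, 70 x 100 x 170 mm high. Origin under its middle.
- foiltray: Bystander, to be left alone: foil tray 150 x 100 x 35 mm with another chocolate dome in it; it has no black grip tab. Origin under its middle.
- jar: Bystander, to be left alone: jar 66 mm across, 100 mm high. Origin under its middle.
- spoon: Bystander, to be left alone: steel spoon, 200 mm, lying along its own x. Origin under its middle.

How it is judged:
On the way, in this order (a step that is already met when the one before it is completed fails the run):
1. the pan is fully home against the stop, the dome in it (x of pan in the frame of stop above -0.0645 m and height (world z) of pan below 0.006 m and y of pan in the frame of cabinet between -0.008 and 0.008 m and angle between the x axis of pan and the x axis of cabinet, either way round below 0.1 rad and horizontal distance between dome and pan below 0.04 m and z of dome in the frame of pan below 0.012 m and angle between dome's own z axis and vertical below 0.2 rad), for 0.2 s.
2. then the dial is turned to the green mark (value of joint dial between 1.38 and 1.62 rad), for 0.2 s.
At the end, for the whole second after the job is handed in: Pan flat in the slot, far wall within 4.5 mm of the stop, within 8 mm sideways and 0.1 rad of straight; dome upright on its floor, within 40 mm of the pan's middle; dial within 0.12 rad of the green mark (1.5); all at rest. Bystanders never moved over 30 mm (all of step 1 and all of step 2 and linear speed of pan below 0.01 m/s and linear speed of dome below 0.02 m/s and velocity of joint dial between -0.05 and 0.05 rad/s); the robot touches nothing.
It fails at once if a bystander is moved by more than 30 mm (distance of any of bowl, carton, foiltray, jar, spoon from where it was at the start of the episode above 0.03 m).
It also fails if it takes over 72 s, if anything falls off the work surface, if the arm or the gripper's body presses on something with over 40 N, if the wrist force passes 120 N, or if a joint passes its speed limit or range.

### The arm

A 6-joint arm with a two-finger parallel gripper is mounted at the origin on the work surface. World frame = base frame: x ahead of the robot, y to its left, z up, the work surface at z = 0. Lengths are in m, angles in rad, forces in N, time in s.
With the tool pointing down it reaches from about 0.35 to 0.875 m from the base axis. Payload 4.2 kg.
Tool frame: the origin (TCP) lies midway between the tips of the shut fingers; the grasp point (between the pads) lies 19 mm behind it; z points along the fingers, y is the line along which they close (so a half turn about z gives the same grasp; the last joint's range is limited). The gripper opens to 87 mm and grips with 3 to 60 N. Pads are 19 mm wide; open, the fingers measure 117 mm over their backs; the gripper's body (75 mm by 190 mm) begins 51 mm behind the grasp point.
Start: joints at [1.556, 0.385, 0.008, 0, -1.194, -0.259], TCP at [0.169, 0.602, 0.223] pointing down, gripper open.
Joint ranges: [-3.14, 3.14], [-1.21, 2.06], [-1.07, 1.41], [-3.16, 2.05], [-2.99, -0.16], [-3.1, 3.1]. Speed limits (rad/s): [2.79, 2.79, 3.14, 3.14, 3.14, 3.14].

### API

Orientations are given as a 3x3 rotation matrix whose columns are the frame's x, y, z axes.
In Python, from plant import robot gives the robot as it stands.
- The arm moves only by the tool play_rows, never from a script. Its argument "deltas" is a list of rows, each an object with "fingers": the opening in per cent of the stroke, from 0 (shut) to 100 (fully open); "dp": the shift along the world's x, y, z in mm, a list of three; "angular": the turn, a rotation vector about the world's x, y, z in rad, a list of three. A call has 1 to 12 rows; each row is the pose to reach, as a shift and turn from the pose commanded when the call began; what a row does not reach only later rows make up. A row lasts 1/12 s, in which the tool goes at most 41.7 mm and 7.16 degrees, less where a joint would pass 70% of its speed; a pose out of reach is approached as far as the arm can. A call with a gripper value outside its range is refused whole. The fingers move at their own pace and stop on an object; "force" is the grip in N (left out, the last holds). Time passes only in rows, so rows that repeat a pose let the fingers close. It gives the time, the measured TCP pose, the force, the opening and the grip force at its end, in the units of the state.
- robot.read_state(): the state, without advancing time (a new reading comes with each control period).
- robot.grab_frame(name): name is "scene" or "top"; returns the picture (400x640x3 uint8, blue, green, red); there is no depth.
- robot.get_calibration(name): a dict with "fov_y" (degrees; the focal length in pixels is half the picture's height over the tangent of half this angle, whatever the lens; pixels are square), "cx", "cy" (the principal point, pixels), "pose" (4x4, takes a point from camera to world coordinates). Camera axes: x right, y down, z forward; pixel columns grow to the right and rows downward; lengths in m; the calibration is good to about 2 mm. A picture is of the moment at which its call begins. get_calibration takes no time and is no camera call.
- robot.close_job(): hands the job in; it is judged then, once.
Trained networks look in the newest picture that a camera, given by its name, has taken for a name from the list of things; names that differ only in an ending like _2 or _b are one class to them, and where a whole thing is asked for, a point or a joint stands for the part that bears it (a point fixed in the world has none). Each returns a list of dicts, best first, with "conf" (0 to 1); they miss things now and then, are a little off and sometimes report something else, mostly with a low value. They report only what shows in the picture. A call takes as long as a camera call.
- robot.masks_of(camera, label): "pixels" (400x640 bool, what is visible of it) and "location" ([column, row] in pixels, amid what is visible of it).
The state is a dict: "time_s": time; "joints": joint angles; "qvel": joint speeds; "joint_torque": joint torques, N m; "tcp_pos": TCP position; "ee_rot": TCP orientation; "wrist_force": force on the tool from outside, world axes, zero at the start; "wrist_torque": the same for the moment, N m; "width": opening from 0.0 (shut) to 1.0 (fully open); "gripper_force": force on a finger pad.
Only numpy, scipy, OpenCV 4.12 (cv2) and the standard library are available. Lean on these libraries where they do the work, as an engineer would, in place of code of your own. Each camera call takes 0.05 s, during which the arm holds its last target. There are 200 camera calls.

## Working session

There is one attempt and no reset: what is moved stays moved. The work goes in short steps, Python scripts to look and compute and a tool call to move; the robot and the scene stay as the last step left them, time stands still between calls to the robot, and variables do not carry over. Pictures are saved under pics/ and viewed, at most 10 in all, crops included, and the job is handed in when it is done.

Besides the shell and the picture viewer there is one more tool, called after "Request:" in YAML: its name, and indented under it one key for each argument. play_rows: Moves the arm, as the interface text tells. Its arguments: {"type":"object","properties":{"deltas":{"type":"array","items":{"type":"object","properties":{"fingers":{"type":"number"},"dp":{"type":"array","items":{"type":"number"}},"angular":{"type":"array","items":{"type":"number"}}}}},"force":{"type":"number"}},"required":["deltas"]}

```bash
mkdir -p pics; ls; python3 - <<'E'
from plant import robot
import cv2,numpy as np
np.set_printoptions(precision=4,suppress=True)
for n in("scene","top"):
    f=robot.grab_frame(n); cv2.imwrite(f"pics/{n}0.png",f)
    c=robot.get_calibration(n); print(n,c)
    for l in("pan","cabinet","stop","dial","dome","tab_end"):
        for d in robot.masks_of(n,l)[:2]: print(n,l,round(d["conf"],2),d["location"],d["pixels"].sum())
print(robot.read_state())
E
```

```text
pics
scene {'fov_y': 47.20368207108644, 'cx': 326.5845481527217, 'cy': 204.20556927147916, 'pose': array([[-0.5107,  0.5043, -0.6963,  1.3841],
       [ 0.8595,  0.2803, -0.4274,  0.4974],
       [-0.0204, -0.8168, -0.5766,  0.7955],
       [ 0.    ,  0.    ,  0.    ,  1.    ]])}
scene pan 0.24 [202.3, 221.4] 3034
scene cabinet 0.58 [387.2, 226.3] 10275
scene dial 0.5 [352.6, 197.7] 223
scene dome 0.65 [295.2, 208.6] 265
scene tab_end 0.79 [286.3, 201.1] 1282
scene tab_end 0.7 [516.5, 262.0] 5676
top {'fov_y': 47.15021666828362, 'cx': 324.7530767037852, 'cy': 199.5046065534345, 'pose': array([[ 0.0212, -0.9961,  0.086 ,  0.4686],
       [-0.9998, -0.0212,  0.0013,  0.0035],
       [ 0.0005, -0.086 , -0.9963,  1.5618],
       [ 0.    ,  0.    ,  0.    ,  1.    ]])}
top pan 0.9 [377.4, 230.0] 1016
top cabinet 0.87 [279.9, 223.0] 5852
top cabinet 0.49 [407.8, 154.2] 1171
top dial 0.6 [308.2, 209.6] 175
top dome 0.57 [369.3, 230.2] 331
top tab_end 0.84 [376.0, 232.4] 943
{'time_s': 0.7, 'joints': array([ 1.5556,  0.3847,  0.0079, -0.    , -1.194 , -0.2586]), 'qvel': array([-0.0008,  0.0018, -0.0022, -0.001 , -0.0006, -0.0002]), 'joint_torque': array([  0.0004, -39.0327,  18.7592,   4.2234,   0.0156,  -0.    ]), 'tcp_pos': array([0.1689, 0.6017, 0.2226]), 'ee_rot': array([[ 0.9628, -0.2704, -0.    ],
       [-0.2704, -0.9628,  0.    ],
       [-0.    , -0.    , -1.    ]]), 'wrist_force': array([-0.6504,  0.5665,  0.3149]), 'wrist_torque': array([-0.0103,  0.0607,  0.0481]), 'gripper_force': 0.0, 'width': 0.9982665313527666}
```

```bash
python3 - <<'E'
import cv2
a=cv2.imread("pics/scene0.png"); b=cv2.imread("pics/top0.png")
cv2.imwrite("pics/sceneb.png",cv2.resize(a,(800,500),interpolation=cv2.INTER_CUBIC))
cv2.imwrite("pics/topc.png",cv2.resize(b[130:290,220:433],None,fx=3.75,fy=3.75,interpolation=cv2.INTER_CUBIC))
E
```

```text
(no output)
```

View pics/sceneb.png

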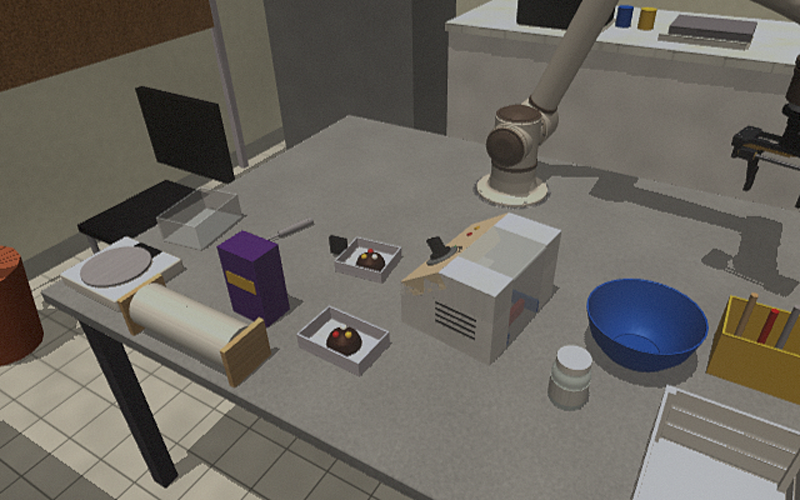

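View pics/topc.png

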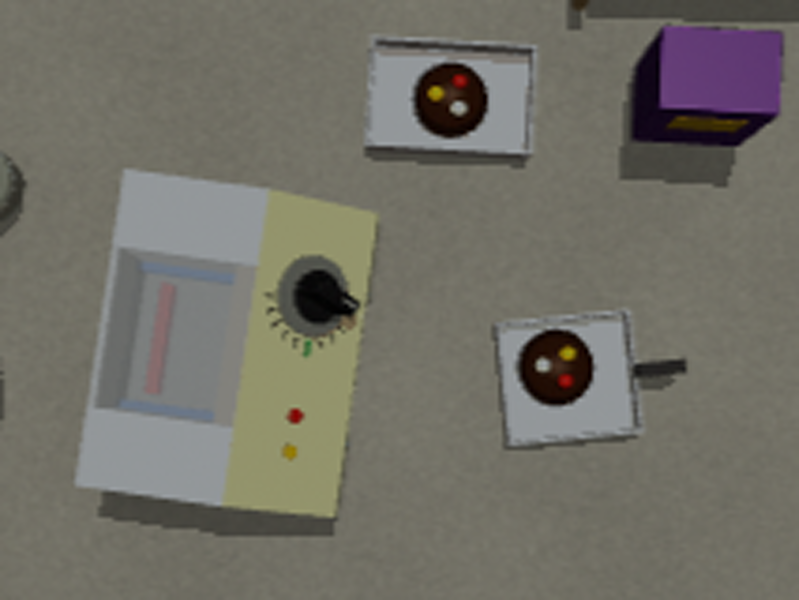

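The pan with the tab lies 100 mm or so before the mouth: its rim corners are at top-crop (497,324), (630,312), (640,436) and (508,447). The cabinet faces world −y, with its front panel edge from (377,212) to (335,516). The red stop runs from about (174,284) to (160,394), and the dial points nearly down the slope. I'll fit the poses from these corners.

```bash
cat > h.py <<'E'
import numpy as np,cv2
from plant import robot
from scipy.optimize import least_squares
np.set_printoptions(precision=4,suppress=True)
def proj(n,P):
    c=robot.get_calibration(n);T=np.linalg.inv(c["pose"]);f=200/np.tan(np.radians(c["fov_y"]/2))
    q=np.atleast_2d(P)@T[:3,:3].T+T[:3,3]
    return np.c_[c["cx"]+f*q[:,0]/q[:,2],c["cy"]+f*q[:,1]/q[:,2]]
def W(p,L):
    L=np.atleast_2d(L)/1000;c,s=np.cos(p[2]),np.sin(p[2])
    return np.c_[p[0]+c*L[:,0]-s*L[:,1],p[1]+s*L[:,0]+c*L[:,1],L[:,2]]
def fit(obs,p0):  # obs: list (camera, local pts mm, pixels)
    f=lambda p:np.concatenate([(proj(n,W(p,L))-np.array(u)).ravel() for n,L,u in obs])
    r=least_squares(f,p0,loss="soft_l1");return r.x,f(r.x).reshape(-1,2)
tc=lambda a:np.array(a)/3.75+[220,130]-0.37
sc=lambda a:np.array(a)/1.25
E
python3 - <<'E'
from h import *
t=1.5708
cabL=[[0,-130,105],[0,130,105],[90,-130,168],[90,130,168],[210,-130,168],[210,130,168]]
cabu=tc([[377,212],[335,516],[268,190],[224,503],[122,170],[78,487]])
panL=[[60,-55,30],[-60,-55,30],[-60,55,30],[60,55,30],[-100,0,55]]
panu=tc([[495,323],[630,311],[641,436],[507,448],[686,366]])
cab,r=fit([("top",cabL,cabu)],[.45,0,t]);print("cab",cab,"\n",r)
pan,r=fit([("top",panL,panu)],[.4,-.15,t]);print("pan",pan,"\n",r)
c,s=np.cos(cab[2]),np.sin(cab[2]);R=np.array([[c,s],[-s,c]])
print("pan in cab",R@(pan[:2]-cab[:2]),pan[2]-cab[2])
# stop: top edge facing mouth
g=lambda p:(proj("top",W([*cab],[[p[0],-50,30],[p[0],50,30]]))-tc([[175,284],[161,395]])).ravel()
q=least_squares(g,[165]);print("stop x",q.x,q.fun)
a=cv2.imread("pics/scene0.png");b=cv2.imread("pics/top0.png")
def ov(im,n,s,o):
    for P,L,loop in((cab,[[0,-130,105],[0,130,105],[90,130,168],[210,130,168],[210,-130,168],[90,-130,168],[0,-130,105],[0,-130,0],[0,130,0]],0),(cab,[[q.x[0],-50,30],[q.x[0],50,30]],0),(pan,panL[:4]+[panL[0]],0),(pan,[[-60,0,55],[-100,0,55],[-100,0,10]],0),(cab,[[24,-50,167],[24+37*-.574*-1,-50,167-37*.819]],0)):
        u=((proj(n,W(P,L))-o)*s).astype(int);cv2.polylines(im,[u.reshape(-1,1,2)],False,(0,255,0),1)
    return im
A=ov(cv2.resize(a[150:310,240:460],None,fx=3.6,fy=3.6,interpolation=cv2.INTER_CUBIC),"scene",3.6,[240,150])
B=ov(cv2.resize(b[170:270,235:410],None,fx=4.5,fy=4.5,interpolation=cv2.INTER_CUBIC),"top",4.5,[235,170])
cv2.imwrite("pics/ovs.png",A)
cv2.imwrite("pics/ovt.png",B)
E
```

```text
cab [0.5083 0.0347 1.4619] 
 [[ 0.1468 -0.1788]
 [ 0.5702  0.0817]
 [-0.1001 -0.4745]
 [-0.0961  0.9242]
 [ 0.0621 -0.1831]
 [-0.5451 -0.0106]]
pan [ 0.4999 -0.1516  1.6838] 
 [[ 0.098   0.1331]
 [-0.2136  0.0491]
 [ 0.2718 -0.3924]
 [ 0.0983 -0.2665]
 [-0.2542  0.4922]]
pan in cab [-0.1861 -0.0119] 0.22190173092956522
stop x [171.9466] [ 0.2237  0.1113 -0.2622  0.192 ]
```

View pics/ovs.png

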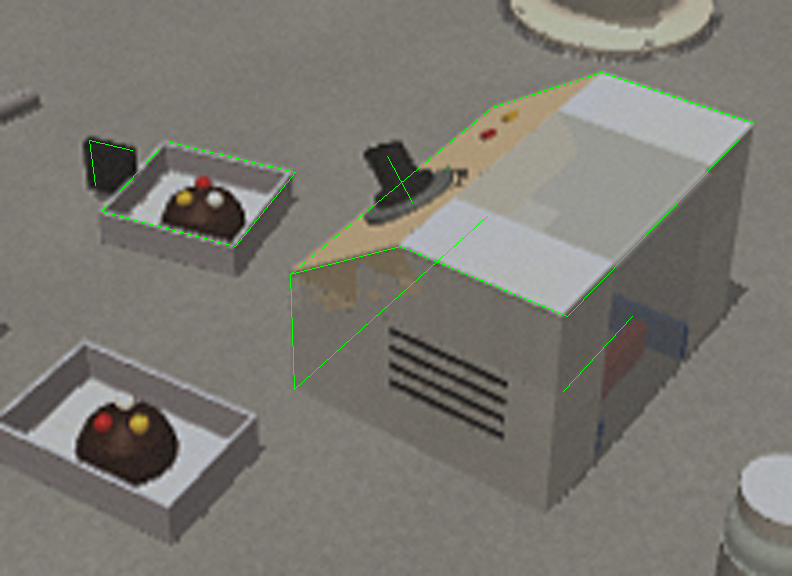

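```bash
python3 - <<'E'
from h import *
from scipy.spatial.transform import Rotation as Ro
def wr(R,tcp,phi,L=.25):
    w=tcp-L*R[:,2];j1=np.arctan2(w[1],w[0])
    F=Ro.from_euler("ZY",[j1,phi]).as_matrix();M=F.T@R
    # M = Rx(a) Ry(b) * [x0=-ey,y0=-ez,z0=ex] * Rz(-j6)
    B=np.array([[0,0,1],[-1,0,0],[0,-1,0]]).astype(float)
    a,b,c=Ro.from_matrix(M@B.T).as_euler("XYX")
    return np.array([j1,a,-b,-c]),w
s=robot.read_state();print("check",wr(s["ee_rot"],s["tcp_pos"],.377))
def tool(yaw,t,sg):
    z=np.array([np.sin(t)*np.cos(yaw),np.sin(t)*np.sin(yaw),-np.cos(t)]);y=sg*np.array([-np.sin(yaw),np.cos(yaw),0]);return np.c_[np.cross(y,z),y,z]
pan=np.array([.4999,-.1516,1.6838]);cab=[.5083,.0347,1.4619]
for nm,P,yaw,t in(("grip",W(pan,[-78.5,0,24.5])[0],1.6838,60),("home",W(cab,[112-78.5,0,24.5])[0],1.4619,60)):
  for sg in(1,-1):
    R=tool(yaw,np.radians(t),sg);print(nm,sg,P,Ro.from_matrix(R@s["ee_rot"].T).as_rotvec(),*[wr(R,P,ph)[0] for ph in(.3,.8)])
# dial: tool z=into panel; bar angle th clockwise; bar direction (white end)
u=np.array([np.cos(cab[2]),np.sin(cab[2]),0]);v=np.array([-u[1],u[0],0]);zz=np.array([0,0,1])
b=np.radians(35);n=-np.sin(b)*u+np.cos(b)*zz;dn=-np.cos(b)*u-np.sin(b)*zz
for th in(.2,1.5):
  bar=np.cos(th)*dn+np.sin(th)*v
  for sg in(1,-1):
    x=sg*bar;R=np.c_[x,np.cross(-n,x),-n];P=W(cab,[24,-50,167])[0]-.019*n
    print("dial",th,sg,P,Ro.from_matrix(R@s["ee_rot"].T).as_rotvec(),*[wr(R,P,ph)[0] for ph in(.0,.5)])
E
```

```text
check (array([ 1.297 ,  0.    , -1.1938, -0.    ]), array([0.169 , 0.6017, 0.4726]))
grip 1 [ 0.5088 -0.2296  0.0245] [ 0.8421  0.7166 -1.0688] [-0.6952  0.7343 -2.0381  0.7389] [-0.6952  0.6436 -1.6485  1.067 ]
grip -1 [ 0.5088 -0.2296  0.0245] [ 0.7894 -0.9278  1.7508] [-0.6952  0.7343 -2.0381 -2.4027] [-0.6952  0.6436 -1.6485 -2.0746]
home 1 [0.5119 0.068  0.0245] [ 0.9372  0.6331 -1.2665] [-0.2928  1.0187 -1.5743  0.3504] [-0.2928  1.0737 -1.3198  0.7854]
home -1 [0.5119 0.068  0.0245] [ 0.6597 -0.9767  1.5574] [-0.2928  1.0187 -1.5743 -2.7912] [-0.2928  1.0737 -1.3198 -2.3562]
dial 0.2 1 [0.5618 0.064  0.1514] [ 0.5225  0.4348 -1.551 ] [-0.1429  0.6106 -1.5903 -0.1721] [-0.1429  0.6669 -1.1857  0.129 ]
dial 0.2 -1 [0.5618 0.064  0.1514] [ 0.4308 -0.5177  1.4836] [-0.1429  0.6106 -1.5903  2.9694] [-0.1429  0.6669 -1.1857 -3.0126]
dial 1.5 1 [0.5618 0.064  0.1514] [ 0.1984  0.8601 -2.7801] [-0.1429  0.6106 -1.5903 -1.4721] [-0.1429  0.6669 -1.1857 -1.171 ]
dial 1.5 -1 [0.5618 0.064  0.1514] [ 0.5965 -0.1377  0.2283] [-0.1429  0.6106 -1.5903  1.6694] [-0.1429  0.6669 -1.1857  1.9706]
```

View pics/ovt.png

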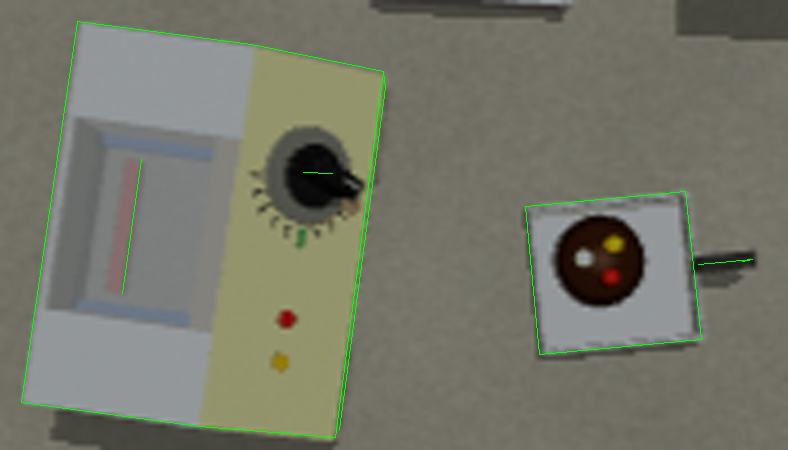

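The overlays match the cabinet, stop, pan and tab in both views, to within about a pixel. The start of the move goes up and over the cabinet.

Request:
play_rows:
  deltas:
    - {"dp":[20,-10,40],"fingers":50}
    - {"dp":[50,-20,75],"fingers":50}
    - {"dp":[80,-40,110],"fingers":50}
    - {"dp":[110,-60,140],"fingers":50}
    - {"dp":[140,-85,160],"fingers":50}
    - {"dp":[170,-115,180],"fingers":50}
    - {"dp":[200,-145,180],"fingers":50}
    - {"dp":[230,-175,180],"fingers":50}
    - {"dp":[255,-205,180],"fingers":50}
    - {"dp":[275,-240,180],"fingers":50}
    - {"dp":[290,-275,180],"fingers":50}
    - {"dp":[300,-310,180],"fingers":50}

```text
invalid input
```

Request:
play_rows:
  deltas:
    - {"fingers":50,"dp":[20,-10,40],"angular":[0,0,0]}
    - {"fingers":50,"dp":[50,-20,75],"angular":[0,0,0]}
    - {"fingers":50,"dp":[80,-40,110],"angular":[0,0,0]}
    - {"fingers":50,"dp":[110,-60,140],"angular":[0,0,0]}
    - {"fingers":50,"dp":[140,-85,160],"angular":[0,0,0]}
    - {"fingers":50,"dp":[170,-115,180],"angular":[0,0,0]}
    - {"fingers":50,"dp":[200,-145,180],"angular":[0,0,0]}
    - {"fingers":50,"dp":[230,-175,180],"angular":[0,0,0]}
    - {"fingers":50,"dp":[255,-205,180],"angular":[0,0,0]}
    - {"fingers":50,"dp":[275,-240,180],"angular":[0,0,0]}
    - {"fingers":50,"dp":[290,-275,180],"angular":[0,0,0]}
    - {"fingers":50,"dp":[300,-310,180],"angular":[0,0,0]}

```text
time_s: 1.7
tcp_pos: [0.465, 0.3043, 0.402]
ee_rot: [[0.963, -0.271, -0.0], [-0.271, -0.963, -0.0], [-0.0, 0.0, -1.0]]
wrist_force: [0.9, -0.2, -0.3]
width: 0.503
gripper_force: 0.0
```

Request:
play_rows:
  deltas:
    - {"fingers":50,"dp":[3,-35,0],"angular":[0.067,0.057,-0.085]}
    - {"fingers":50,"dp":[6,-70,0],"angular":[0.134,0.114,-0.17]}
    - {"fingers":50,"dp":[9,-105,0],"angular":[0.2,0.17,-0.254]}
    - {"fingers":50,"dp":[12,-140,0],"angular":[0.267,0.227,-0.339]}
    - {"fingers":50,"dp":[15,-175,0],"angular":[0.333,0.284,-0.423]}
    - {"fingers":50,"dp":[18,-210,0],"angular":[0.4,0.341,-0.508]}
    - {"fingers":50,"dp":[21,-245,0],"angular":[0.467,0.397,-0.592]}
    - {"fingers":50,"dp":[24,-280,0],"angular":[0.533,0.454,-0.677]}
    - {"fingers":50,"dp":[27,-315,0],"angular":[0.6,0.511,-0.761]}
    - {"fingers":50,"dp":[30,-350,0],"angular":[0.667,0.568,-0.846]}
    - {"fingers":50,"dp":[33,-385,0],"angular":[0.733,0.624,-0.93]}
    - {"fingers":50,"dp":[36,-420,0],"angular":[0.8,0.681,-1.015]}

```text
time_s: 2.7
tcp_pos: [0.4999, -0.1163, 0.4025]
ee_rot: [[0.11, -0.986, -0.122], [-0.526, -0.162, 0.835], [-0.843, -0.028, -0.537]]
wrist_force: [0.6, 0.9, -0.6]
width: 0.499
gripper_force: 0.0
```

```bash
cat >> h.py <<'E'
from scipy.spatial.transform import Rotation as Ro
PAN=np.array([.4999,-.1516,1.6838]);CAB=np.array([.5083,.0347,1.4619])
def tool(yaw,t,sg=1):
    z=np.array([np.sin(t)*np.cos(yaw),np.sin(t)*np.sin(yaw),-np.cos(t)]);y=sg*np.array([-np.sin(yaw),np.cos(yaw),0]);return np.c_[np.cross(y,z),y,z]
def to(P,R):
    s=robot.read_state();print("t",s["time_s"],"j",s["joints"],"F",s["wrist_force"],"w",s["width"])
    print("dp mm",(P-s["tcp_pos"])*1000,"rot",Ro.from_matrix(R@s["ee_rot"].T).as_rotvec())
E
python3 - <<'E'
from h import *
R=tool(PAN[2],np.radians(60));P=W(PAN,[-78.5,0,24.5])[0]
to(P-.1*R[:,2],R)
E
```

```text
t 2.7 j [-0.4586  0.4014  0.4349 -0.9277 -2.0908  0.357 ] F [ 0.5598  0.9416 -0.6429] w 0.4990576244881064
dp mm [  18.6447 -199.3551 -327.9534] rot [ 0.039   0.0335 -0.0494]
```

Request:
play_rows:
  deltas:
    - {"fingers":50,"dp":[3,-38,-10],"angular":[0.02,0.018,-0.027]}
    - {"fingers":50,"dp":[6,-76,-20],"angular":[0.042,0.036,-0.054]}
    - {"fingers":50,"dp":[9,-112,-35],"angular":[0.042,0.036,-0.054]}
    - {"fingers":50,"dp":[12,-148,-50],"angular":[0.042,0.036,-0.054]}
    - {"fingers":50,"dp":[14,-176,-75],"angular":[0.042,0.036,-0.054]}
    - {"fingers":50,"dp":[14,-188,-110],"angular":[0.042,0.036,-0.054]}
    - {"fingers":50,"dp":[14,-188,-150],"angular":[0.042,0.036,-0.054]}
    - {"fingers":50,"dp":[14,-188,-190],"angular":[0.042,0.036,-0.054]}
    - {"fingers":50,"dp":[14,-188,-230],"angular":[0.042,0.036,-0.054]}
    - {"fingers":50,"dp":[14,-188,-265],"angular":[0.042,0.036,-0.054]}
    - {"fingers":50,"dp":[14,-188,-295],"angular":[0.042,0.036,-0.054]}
    - {"fingers":50,"dp":[14,-188,-320],"angular":[0.042,0.036,-0.054]}

```text
time_s: 3.7
tcp_pos: [0.5131, -0.3016, 0.0794]
ee_rot: [[0.054, -0.994, -0.099], [-0.495, -0.112, 0.861], [-0.867, 0.003, -0.498]]
wrist_force: [0.5, -0.7, -0.0]
width: 0.5
gripper_force: 0.0
```

Request:
play_rows:
  deltas:
    - {"fingers":50,"dp":[0,0,-8],"angular":[0,0,0]}
    - {"fingers":50,"dp":[0,0,-8],"angular":[0,0,0]}
    - {"fingers":50,"dp":[0,0,-8],"angular":[0,0,0]}

```text
time_s: 3.95
tcp_pos: [0.514, -0.3026, 0.0751]
ee_rot: [[0.057, -0.994, -0.098], [-0.497, -0.113, 0.86], [-0.866, -0.0, -0.501]]
wrist_force: [0.8, 0.1, 1.1]
width: 0.502
gripper_force: 0.0
```

```bash
python3 - <<'E'
from h import *
R=tool(PAN[2],np.radians(60));P=W(PAN,[-78.5,0,24.5])[0]
to(P-.1*R[:,2],R);to(P,R)
a=robot.grab_frame("scene");b=robot.grab_frame("top")
cv2.imwrite("pics/pre.png",np.vstack([cv2.resize(a[130:290,180:400],(770,560),interpolation=cv2.INTER_CUBIC)]))
E
```

```text
t 3.95 j [-0.6515  0.9049  0.4463 -0.7186 -1.8921  0.8206] F [0.8175 0.052  1.0545] w 0.5020248527012886
dp mm [  4.4977 -13.0908  -0.5977] rot [ 0.0007  0.0002 -0.0003]
t 3.95 j [-0.6515  0.9049  0.4463 -0.7186 -1.8921  0.8206] F [0.8175 0.052  1.0545] w 0.5020248527012886
dp mm [ -5.2679  72.9594 -50.5977] rot [ 0.0007  0.0002 -0.0003]
```

View pics/pre.png

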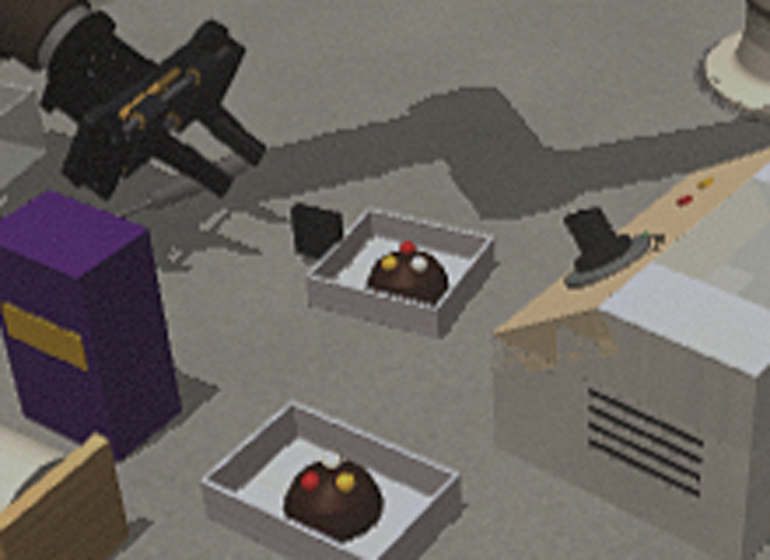

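The gripper is tilted and in line with the tab; the spoon lies low behind it. Next comes the approach along the tool axis.

Request:
play_rows:
  deltas:
    - {"fingers":50,"dp":[-1,12,-8],"angular":[0,0,0]}
    - {"fingers":50,"dp":[-2,24,-17],"angular":[0,0,0]}
    - {"fingers":50,"dp":[-3,36,-25],"angular":[0,0,0]}
    - {"fingers":50,"dp":[-4,48,-34],"angular":[0,0,0]}
    - {"fingers":50,"dp":[-4,60,-42],"angular":[0,0,0]}
    - {"fingers":50,"dp":[-5,68,-48],"angular":[0,0,0]}
    - {"fingers":50,"dp":[-5,73,-51],"angular":[0,0,0]}
    - {"fingers":50,"dp":[-5,73,-51],"angular":[0,0,0]}
    - {"fingers":50,"dp":[-5,73,-51],"angular":[0,0,0]}

```text
time_s: 4.8
tcp_pos: [0.5092, -0.2296, 0.0243]
ee_rot: [[0.057, -0.994, -0.097], [-0.498, -0.113, 0.86], [-0.865, -0.001, -0.501]]
wrist_force: [-0.0, -0.5, 0.5]
width: 0.498
gripper_force: 0.0
```

```bash
python3 - <<'E'
from h import *
R=tool(PAN[2],np.radians(60));P=W(PAN,[-78.5,0,24.5])[0]
to(P,R)
E
```

```text
t 4.8 j [-0.5789  0.8988  0.2734 -0.7404 -1.7253  0.8878] F [-0.016  -0.5188  0.5357] w 0.4975585226420611
dp mm [-0.4016  0.0407  0.1744] rot [ 0.0013  0.0011 -0.0002]
```

Precisely there. Close on the tab at a moderate force.

Request:
play_rows:
  deltas:
    - {"fingers":8,"dp":[0,0,0],"angular":[0,0,0]}
    - {"fingers":8,"dp":[0,0,0],"angular":[0,0,0]}
    - {"fingers":8,"dp":[0,0,0],"angular":[0,0,0]}
    - {"fingers":8,"dp":[0,0,0],"angular":[0,0,0]}
    - {"fingers":8,"dp":[0,0,0],"angular":[0,0,0]}
    - {"fingers":8,"dp":[0,0,0],"angular":[0,0,0]}
    - {"fingers":8,"dp":[0,0,0],"angular":[0,0,0]}
    - {"fingers":8,"dp":[0,0,0],"angular":[0,0,0]}
  force: 15

```text
time_s: 5.47
tcp_pos: [0.5088, -0.2293, 0.0235]
ee_rot: [[0.056, -0.994, -0.097], [-0.497, -0.113, 0.86], [-0.866, 0.0, -0.5]]
wrist_force: [0.3, -1.0, 0.0]
width: 0.137
gripper_force: 15.0
```

```bash
python3 - <<'E'
from h import *
R=tool(CAB[2],np.radians(60))
for x in(-80,30,112):to(W(CAB,[x-78.5,0,24.5])[0],R)
E
```

```text
t 5.4667 j [-0.5789  0.9     0.2725 -0.7408 -1.7248  0.888 ] F [ 0.3215 -1.0356  0.0317] w 0.13712677910047258
dp mm [-17.7589 106.4066   1.0048] rot [ 0.0003 -0.0001 -0.2217]
t 5.4667 j [-0.5789  0.9     0.2725 -0.7408 -1.7248  0.888 ] F [ 0.3215 -1.0356  0.0317] w 0.13712677910047258
dp mm [ -5.804  215.755    1.0048] rot [ 0.0003 -0.0001 -0.2217]
t 5.4667 j [-0.5789  0.9     0.2725 -0.7408 -1.7248  0.888 ] F [ 0.3215 -1.0356  0.0317] w 0.13712677910047258
dp mm [  3.1079 297.2693   1.0048] rot [ 0.0003 -0.0001 -0.2217]
```

Tab held at 11.9 mm. Drag and turn it into line, with the far wall stopping 20 mm before the mouth.

Request:
play_rows:
  deltas:
    - {"fingers":8,"dp":[-1,4,0],"angular":[0,0,-0.01]}
    - {"fingers":8,"dp":[-2,12,0],"angular":[0,0,-0.03]}
    - {"fingers":8,"dp":[-4,22,0],"angular":[0,0,-0.055]}
    - {"fingers":8,"dp":[-6,33,0],"angular":[0,0,-0.08]}
    - {"fingers":8,"dp":[-8,44,0],"angular":[0,0,-0.105]}
    - {"fingers":8,"dp":[-10,56,0],"angular":[0,0,-0.13]}
    - {"fingers":8,"dp":[-12,68,0],"angular":[0,0,-0.155]}
    - {"fingers":8,"dp":[-14,80,0],"angular":[0,0,-0.18]}
    - {"fingers":8,"dp":[-16,91,0],"angular":[0,0,-0.2]}
    - {"fingers":8,"dp":[-17,100,0],"angular":[0,0,-0.215]}
    - {"fingers":8,"dp":[-18,106,0],"angular":[0,0,-0.222]}
    - {"fingers":8,"dp":[-18,106,0],"angular":[0,0,-0.222]}

```text
time_s: 6.47
tcp_pos: [0.4903, -0.1217, 0.0235]
ee_rot: [[-0.056, -0.994, 0.094], [-0.496, 0.109, 0.861], [-0.866, 0.001, -0.499]]
wrist_force: [-0.8, -0.1, -2.4]
width: 0.136
gripper_force: 15.0
```

Request:
play_rows:
  deltas:
    - {"fingers":8,"dp":[0,0,0],"angular":[0,0,0]}
    - {"fingers":8,"dp":[0,0,0],"angular":[0,0,0]}

```text
time_s: 6.63
tcp_pos: [0.4906, -0.1228, 0.0235]
ee_rot: [[-0.055, -0.994, 0.093], [-0.496, 0.108, 0.861], [-0.866, 0.001, -0.499]]
wrist_force: [-0.4, 1.5, -2.4]
width: 0.138
gripper_force: 15.0
```

```bash
python3 - <<'E'
from h import *
R=tool(CAB[2],np.radians(60))
for x in(-80,112):to(W(CAB,[x-78.5,0,24.5])[0],R)
b=robot.grab_frame("top");s=4.5;o=[235,170]
B=cv2.resize(b[170:270,235:410],None,fx=s,fy=s,interpolation=cv2.INTER_CUBIC)
for L in([[-140,-55,30],[-20,-55,30],[-20,55,30],[-140,55,30],[-140,-55,30]],[[-120,0,30],[0,0,30]]):
    cv2.polylines(B,[((proj("top",W(CAB,L))-o+.5)*s).astype(int).reshape(-1,1,2)],False,(0,255,0),1)
cv2.imwrite("pics/al.png",B)
E
```

```text
t 6.6333 j [-0.5348  0.7667 -0.0337 -0.9163 -1.4623  0.8784] F [-0.4102  1.5141 -2.4008] w 0.1379518491082064
dp mm [ 0.4363 -0.0519  1.0258] rot [-0.001  -0.0007 -0.0006]
t 6.6333 j [-0.5348  0.7667 -0.0337 -0.9163 -1.4623  0.8784] F [-0.4102  1.5141 -2.4008] w 0.1379518491082064
dp mm [ 21.3031 190.8108   1.0258] rot [-0.001  -0.0007 -0.0006]
```

View pics/al.png

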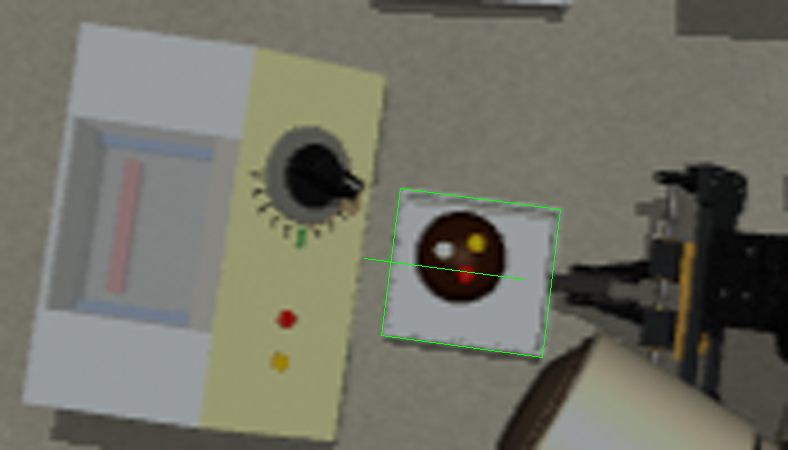

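The pan matches the planned outline (far wall about 20 mm before the mouth, in line with the slot). Enter about 60 mm past the mouth and check the forces.

Request:
play_rows:
  deltas:
    - {"fingers":8,"dp":[0.5,4,0],"angular":[0,0,0]}
    - {"fingers":8,"dp":[1.2,11,0],"angular":[0,0,0]}
    - {"fingers":8,"dp":[2,19,0],"angular":[0,0,0]}
    - {"fingers":8,"dp":[3,27,0],"angular":[0,0,0]}
    - {"fingers":8,"dp":[3.8,35,0],"angular":[0,0,0]}
    - {"fingers":8,"dp":[4.7,43,0],"angular":[0,0,0]}
    - {"fingers":8,"dp":[5.6,51,0],"angular":[0,0,0]}
    - {"fingers":8,"dp":[6.5,59,0],"angular":[0,0,0]}
    - {"fingers":8,"dp":[7.3,67,0],"angular":[0,0,0]}
    - {"fingers":8,"dp":[8.2,74,0],"angular":[0,0,0]}
    - {"fingers":8,"dp":[8.7,79,0],"angular":[0,0,0]}
    - {"fingers":8,"dp":[8.7,79,0],"angular":[0,0,0]}

```text
time_s: 7.68
tcp_pos: [0.4994, -0.0426, 0.0235]
ee_rot: [[-0.055, -0.994, 0.094], [-0.496, 0.108, 0.861], [-0.866, 0.001, -0.499]]
wrist_force: [0.5, 0.6, -3.5]
width: 0.138
gripper_force: 15.0
```

```bash
python3 - <<'E'
from h import *
R=tool(CAB[2],np.radians(60))
for x in(0,112):to(W(CAB,[x-78.5,0,24.5])[0],R)
print(robot.read_state()["wrist_torque"])
# rails check (crop al.png coords)
g=np.array([[105,147],[213,161],[78,300],[188,314]])/4.5+[235,170]-.4
print(proj("top",W(CAB,[[100,-58,30],[160,-58,30],[100,58,30],[160,58,30]])),"\n",g)
E
```

```text
t 7.6833 j [-0.4225  0.7298 -0.1179 -0.9981 -1.3724  0.873 ] F [ 0.5114  0.561  -3.4779] w 0.13754891128693994
dp mm [ 0.3673 -0.7006  0.9997] rot [-0.0008 -0.0006 -0.0003]
t 7.6833 j [-0.4225  0.7298 -0.1179 -0.9981 -1.3724  0.873 ] F [ 0.5114  0.561  -3.4779] w 0.13754891128693994
dp mm [ 12.5396 110.636    0.9997] rot [-0.0008 -0.0006 -0.0003]
[-2.4199  0.1242 -0.0605]
[[288.1163 205.8785]
 [270.3827 203.561 ]
 [283.3571 240.3433]
 [265.5104 237.9963]] 
 [[257.9333 202.2667]
 [281.9333 205.3778]
 [251.9333 236.2667]
 [276.3778 239.3778]]
```

Forces are low and the rails are centred on the model. Go on to about 10 mm short of home.

Request:
play_rows:
  deltas:
    - {"fingers":8,"dp":[0.5,5,0],"angular":[0,0,0]}
    - {"fingers":8,"dp":[1.5,14,0],"angular":[0,0,0]}
    - {"fingers":8,"dp":[2.6,24,0],"angular":[0,0,0]}
    - {"fingers":8,"dp":[3.7,34,0],"angular":[0,0,0]}
    - {"fingers":8,"dp":[4.8,44,0],"angular":[0,0,0]}
    - {"fingers":8,"dp":[5.9,54,0],"angular":[0,0,0]}
    - {"fingers":8,"dp":[7,64,0],"angular":[0,0,0]}
    - {"fingers":8,"dp":[8.1,74,0],"angular":[0,0,0]}
    - {"fingers":8,"dp":[9.2,84,0],"angular":[0,0,0]}
    - {"fingers":8,"dp":[10.3,93,0],"angular":[0,0,0]}
    - {"fingers":8,"dp":[11,100,0],"angular":[0,0,0]}
    - {"fingers":8,"dp":[11,100,0],"angular":[0,0,0]}

```text
time_s: 8.68
tcp_pos: [0.5103, 0.0577, 0.0236]
ee_rot: [[-0.054, -0.994, 0.093], [-0.496, 0.108, 0.861], [-0.866, 0.001, -0.499]]
wrist_force: [-0.9, 0.5, -2.4]
width: 0.133
gripper_force: 15.0
```

Request:
play_rows:
  deltas:
    - {"fingers":8,"dp":[0.2,1.5,0],"angular":[0,0,0]}
    - {"fingers":8,"dp":[0.3,3,0],"angular":[0,0,0]}
    - {"fingers":8,"dp":[0.5,4.5,0],"angular":[0,0,0]}
    - {"fingers":8,"dp":[0.6,6,0],"angular":[0,0,0]}
    - {"fingers":8,"dp":[0.6,6,0],"angular":[0,0,0]}

```text
time_s: 9.1
tcp_pos: [0.5112, 0.0619, 0.0235]
ee_rot: [[-0.055, -0.994, 0.095], [-0.497, 0.11, 0.861], [-0.866, 0.0, -0.5]]
wrist_force: [-0.1, -0.2, -2.8]
width: 0.136
gripper_force: 15.0
```

```bash
python3 - <<'E'
from h import *
R=tool(CAB[2],np.radians(60))
to(W(CAB,[112-78.5,0,24.5])[0],R)
print(robot.read_state()["wrist_torque"])
E
```

```text
t 9.1 j [-0.2621  0.6959 -0.1895 -1.1163 -1.2622  0.8542] F [-0.1278 -0.1722 -2.7921] w 0.13643875224339588
dp mm [0.7792 6.1454 0.9788] rot [-0.0002 -0.0002  0.0009]
[-2.3599  0.2483 -0.0189]
```

Request:
play_rows:
  deltas:
    - {"fingers":8,"dp":[0.2,1.5,0],"angular":[0,0,0]}
    - {"fingers":8,"dp":[0.3,3,0],"angular":[0,0,0]}
    - {"fingers":8,"dp":[0.5,4.5,0],"angular":[0,0,0]}
    - {"fingers":8,"dp":[0.6,6,0],"angular":[0,0,0]}
    - {"fingers":8,"dp":[0.6,6,0],"angular":[0,0,0]}

```text
time_s: 9.52
tcp_pos: [0.5117, 0.0682, 0.0236]
ee_rot: [[-0.055, -0.994, 0.094], [-0.497, 0.109, 0.861], [-0.866, 0.0, -0.5]]
wrist_force: [0.9, 0.5, -2.4]
width: 0.134
gripper_force: 15.0
```

Request:
play_rows:
  deltas:
    - {"fingers":8,"dp":[0.1,1,0],"angular":[0,0,0]}
    - {"fingers":8,"dp":[0.2,2,0],"angular":[0,0,0]}
    - {"fingers":8,"dp":[0.2,2,0],"angular":[0,0,0]}

```text
time_s: 9.77
tcp_pos: [0.5119, 0.0701, 0.0235]
ee_rot: [[-0.055, -0.994, 0.094], [-0.497, 0.109, 0.861], [-0.866, 0.0, -0.5]]
wrist_force: [-0.0, -0.8, -3.3]
width: 0.139
gripper_force: 15.0
```

Request:
play_rows:
  deltas:
    - {"fingers":8,"dp":[0.1,1,0],"angular":[0,0,0]}
    - {"fingers":8,"dp":[0.2,2,0],"angular":[0,0,0]}
    - {"fingers":8,"dp":[0.2,2,0],"angular":[0,0,0]}

```text
time_s: 10.02
tcp_pos: [0.5119, 0.0714, 0.0235]
ee_rot: [[-0.054, -0.994, 0.094], [-0.498, 0.109, 0.86], [-0.866, 0.0, -0.501]]
wrist_force: [-1.1, -4.0, -0.4]
width: 0.138
gripper_force: 15.0
```

Request:
play_rows:
  deltas:
    - {"fingers":8,"dp":[0.1,1,0],"angular":[0,0,0]}
    - {"fingers":8,"dp":[0.2,2,0],"angular":[0,0,0]}
    - {"fingers":8,"dp":[0.2,2,0],"angular":[0,0,0]}

```text
time_s: 10.27
tcp_pos: [0.5118, 0.0715, 0.0234]
ee_rot: [[-0.054, -0.994, 0.093], [-0.5, 0.108, 0.859], [-0.864, -0.001, -0.503]]
wrist_force: [-3.3, -12.1, 1.5]
width: 0.136
gripper_force: 15.0
```

```bash
python3 - <<'E'
from h import *
R=tool(CAB[2],np.radians(60))
to(W(CAB,[112-78.5,0,24.5])[0],R)
print(robot.read_state()["wrist_torque"])
b=robot.grab_frame("top");a=robot.grab_frame("scene");s=6
B=cv2.resize(b[180:265,230:330],None,fx=s,fy=s,interpolation=cv2.INTER_CUBIC)
cv2.imwrite("pics/hm.png",B)
E
```

```text
t 10.2667 j [-0.2451  0.692  -0.1947 -1.1252 -1.2501  0.8511] F [ -3.3391 -12.1115   1.53  ] w 0.13627957892085985
dp mm [ 0.134  -3.5167  1.066 ] rot [ 0.0033  0.0003 -0.0009]
[-2.8657  0.5255  0.3227]
```

View pics/hm.png

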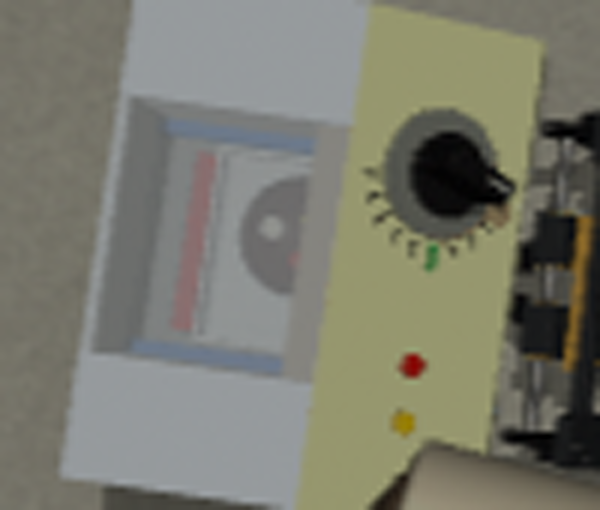

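Contact at about 12 N, with the pan's far wall next to the red bar. To be sure it was the stop and not the hood that was felt, I'll release, back off and push the tab's end with shut fingers.

Request:
play_rows:
  deltas:
    - {"fingers":8,"dp":[0,-3,0],"angular":[0,0,0]}
    - {"fingers":40,"dp":[0,-3,0],"angular":[0,0,0]}
    - {"fingers":40,"dp":[0,-3,0],"angular":[0,0,0]}
    - {"fingers":40,"dp":[0,-3,0],"angular":[0,0,0]}
    - {"fingers":40,"dp":[0,-3,0],"angular":[0,0,0]}
    - {"fingers":40,"dp":[-0.5,-8,0],"angular":[0,0,0]}
    - {"fingers":40,"dp":[-1.5,-18,0],"angular":[0,0,0]}
    - {"fingers":40,"dp":[-3,-30,0],"angular":[0,0,0]}
    - {"fingers":40,"dp":[-4,-42,0],"angular":[0,0,0]}
    - {"fingers":40,"dp":[-5,-50,0],"angular":[0,0,0]}
    - {"fingers":40,"dp":[-5,-50,0],"angular":[0,0,0]}
    - {"fingers":0,"dp":[-5,-50,0],"angular":[0,0,0]}

```text
time_s: 11.37
tcp_pos: [0.5074, 0.0231, 0.0235]
ee_rot: [[-0.056, -0.994, 0.096], [-0.497, 0.111, 0.861], [-0.866, 0.0, -0.5]]
wrist_force: [0.8, 0.8, -0.6]
width: 0.374
gripper_force: 0.0
```

Request:
play_rows:
  deltas:
    - {"fingers":0,"dp":[0,0,3],"angular":[0,0,0]}
    - {"fingers":0,"dp":[0,0,3],"angular":[0,0,0]}
    - {"fingers":0,"dp":[0,0,3],"angular":[0,0,0]}
    - {"fingers":0,"dp":[0,0,3],"angular":[0,0,0]}
    - {"fingers":0,"dp":[0,0,3],"angular":[0,0,0]}

```text
time_s: 11.78
tcp_pos: [0.5072, 0.0242, 0.0266]
ee_rot: [[-0.054, -0.994, 0.094], [-0.497, 0.108, 0.861], [-0.866, 0.0, -0.5]]
wrist_force: [-0.5, -0.5, 0.1]
width: 0.046
gripper_force: 0.0
```

```bash
python3 - <<'E'
from h import *
R=tool(CAB[2],np.radians(60))
to(W(CAB,[112-100,0,26.5])[0],R)
print(robot.read_state()["wrist_torque"])
E
```

```text
t 11.7833 j [-0.3208  0.7007 -0.1679 -1.0711 -1.3038  0.8569] F [-0.5441 -0.5189  0.1373] w 0.04621512451623126
dp mm [ 2.4173 22.4175 -0.0879] rot [-0.0001 -0.0002 -0.0003]
[-1.7229  0.1672  0.008 ]
```

Request:
play_rows:
  deltas:
    - {"fingers":0,"dp":[0.5,5,0],"angular":[0,0,0]}
    - {"fingers":0,"dp":[1.1,10,0],"angular":[0,0,0]}
    - {"fingers":0,"dp":[1.7,15,0],"angular":[0,0,0]}
    - {"fingers":0,"dp":[1.9,17,0],"angular":[0,0,0]}
    - {"fingers":0,"dp":[1.9,17,0],"angular":[0,0,0]}
    - {"fingers":0,"dp":[1.9,17,0],"angular":[0,0,0]}
  force: 10

```text
time_s: 12.28
tcp_pos: [0.5091, 0.0411, 0.0266]
ee_rot: [[-0.054, -0.994, 0.094], [-0.497, 0.109, 0.861], [-0.866, 0.0, -0.5]]
wrist_force: [0.5, -0.4, 0.3]
width: 0.004
gripper_force: 0.0
```

Request:
play_rows:
  deltas:
    - {"fingers":0,"dp":[0.1,1,0],"angular":[0,0,0]}
    - {"fingers":0,"dp":[0.2,2,0],"angular":[0,0,0]}
    - {"fingers":0,"dp":[0.2,2,0],"angular":[0,0,0]}

```text
time_s: 12.53
tcp_pos: [0.5094, 0.0425, 0.0265]
ee_rot: [[-0.055, -0.994, 0.094], [-0.498, 0.109, 0.861], [-0.866, -0.0, -0.501]]
wrist_force: [0.0, -1.6, 0.1]
width: 0.008
gripper_force: 1.0
```

Request:
play_rows:
  deltas:
    - {"fingers":0,"dp":[0.1,1,0],"angular":[0,0,0]}
    - {"fingers":0,"dp":[0.2,2,0],"angular":[0,0,0]}
    - {"fingers":0,"dp":[0.2,2,0],"angular":[0,0,0]}

```text
time_s: 12.78
tcp_pos: [0.5094, 0.0432, 0.0264]
ee_rot: [[-0.054, -0.994, 0.094], [-0.499, 0.108, 0.86], [-0.865, -0.001, -0.502]]
wrist_force: [-1.3, -7.5, 2.1]
width: 0.003
gripper_force: 4.3
```

Request:
play_rows:
  deltas:
    - {"fingers":0,"dp":[0.1,1,0],"angular":[0,0,0]}
    - {"fingers":0,"dp":[0.2,2,0],"angular":[0,0,0]}
    - {"fingers":0,"dp":[0.3,3,0],"angular":[0,0,0]}
    - {"fingers":0,"dp":[0.3,3,0],"angular":[0,0,0]}

```text
time_s: 13.12
tcp_pos: [0.5095, 0.0437, 0.0263]
ee_rot: [[-0.052, -0.994, 0.094], [-0.503, 0.107, 0.858], [-0.863, -0.002, -0.505]]
wrist_force: [-3.5, -17.4, 6.5]
width: 0.002
gripper_force: 9.4
```

```bash
python3 - <<'E'
from h import *
b=robot.grab_frame("top")
# perpendicular profiles along cab x at z=30 for several y
for y in(-30,-20,10,25,40):
    xs=np.arange(160,200,1.5);u=proj("top",W(CAB,[[x,y,30] for x in xs])).astype(np.float32)
    p=cv2.remap(b,u[:,:1],u[:,1:],cv2.INTER_LINEAR)[:,0]
    print(y,[f"{x:.0f}:{int(q[2])-int(q[0])}/{int(q[1])}" for x,q in zip(xs,p)])
s=robot.read_state();print(s["tcp_pos"],s["wrist_force"])
E
```

```text
-30 ['160:-4/147', '162:-4/147', '163:-4/146', '164:-4/144', '166:-3/141', '168:-2/137', '169:-3/134', '170:-3/131', '172:1/130', '174:4/131', '175:10/127', '176:19/118', '178:25/111', '180:25/110', '181:26/110', '182:23/111', '184:20/113', '186:12/117', '187:2/122', '188:-3/126', '190:-2/128', '192:-2/129', '193:-3/128', '194:-3/129', '196:-3/127', '198:-2/126', '199:-2/121']
-20 ['160:-3/147', '162:-3/147', '163:-3/147', '164:-3/144', '166:-3/142', '168:-3/136', '169:-3/130', '170:-1/130', '172:1/133', '174:7/130', '175:17/119', '176:25/111', '178:25/110', '180:25/110', '181:25/111', '182:23/112', '184:19/114', '186:13/116', '187:8/120', '188:2/125', '190:-2/129', '192:-2/129', '193:-2/129', '194:-2/129', '196:-3/128', '198:-2/126', '199:-1/122']
10 ['160:-3/148', '162:-4/148', '163:-3/146', '164:-3/144', '166:-3/140', '168:-3/134', '169:-3/130', '170:-1/129', '172:0/129', '174:7/123', '175:13/117', '176:18/114', '178:23/112', '180:25/111', '181:25/110', '182:23/111', '184:20/114', '186:15/116', '187:7/122', '188:0/128', '190:-1/129', '192:-1/129', '193:-2/129', '194:-2/129', '196:-1/128', '198:-1/126', '199:-2/124']
25 ['160:-3/148', '162:-4/148', '163:-4/148', '164:-4/145', '166:-4/143', '168:-3/137', '169:-4/130', '170:-2/128', '172:0/133', '174:5/134', '175:14/121', '176:23/110', '178:24/110', '180:26/111', '181:25/111', '182:23/111', '184:21/112', '186:16/115', '187:11/118', '188:4/123', '190:-2/128', '192:-2/128', '193:-2/129', '194:-2/129', '196:-2/128', '198:-2/127', '199:-2/124']
40 ['160:-4/148', '162:-4/148', '163:-4/146', '164:-4/145', '166:-3/142', '168:-3/138', '169:-3/135', '170:-2/131', '172:-1/130', '174:2/131', '175:8/127', '176:17/118', '178:25/111', '180:26/111', '181:26/111', '182:24/112', '184:21/113', '186:14/117', '187:6/122', '188:1/126', '190:-1/127', '192:-2/128', '193:-2/128', '194:-2/128', '196:-2/128', '198:-2/127', '199:-1/125']
[0.5095 0.0436 0.0263] [ -4.4985 -18.0859   6.369 ]
```

Resisted at 18 N with no further movement. In the profile the red stop's face is at 175 mm, right against the pan's rim, so the pan is home. Back off, and estimate the dial's angle from the first pictures.

Request:
play_rows:
  deltas:
    - {"fingers":0,"dp":[-0.5,-5,2],"angular":[0,0,0]}
    - {"fingers":0,"dp":[-2,-17,10],"angular":[0,0,0]}
    - {"fingers":0,"dp":[-4,-40,23],"angular":[0,0,0]}
    - {"fingers":20,"dp":[-7,-65,40],"angular":[0,0,0]}
    - {"fingers":50,"dp":[-10,-95,60],"angular":[0,0,0]}
    - {"fingers":50,"dp":[-10,-120,90],"angular":[0,0,0]}
    - {"fingers":50,"dp":[-10,-130,130],"angular":[0,0,0]}
    - {"fingers":50,"dp":[-10,-130,170],"angular":[0,0,0]}
    - {"fingers":50,"dp":[-10,-130,210],"angular":[0,0,0]}
    - {"fingers":50,"dp":[-10,-130,250],"angular":[0,0,0]}
    - {"fingers":50,"dp":[-10,-130,280],"angular":[0,0,0]}
    - {"fingers":50,"dp":[-10,-130,280],"angular":[0,0,0]}

```text
time_s: 14.17
tcp_pos: [0.5008, -0.0831, 0.314]
ee_rot: [[-0.043, -0.994, 0.1], [-0.503, 0.108, 0.857], [-0.863, -0.014, -0.505]]
wrist_force: [0.2, -0.5, -0.2]
width: 0.486
gripper_force: 0.0
```

```bash
cat >> h.py <<'E'
_b=np.radians(35);U=np.array([np.cos(CAB[2]),np.sin(CAB[2]),0]);V=np.array([-U[1],U[0],0]);Z=np.array([0,0,1.])
N=-np.sin(_b)*U+np.cos(_b)*Z;DN=-np.cos(_b)*U-np.sin(_b)*Z;G=W(CAB,[24,-50,167])[0]
def dialtool(th,back=0):
    x=np.cos(th)*DN+np.sin(th)*V;R=np.c_[x,np.cross(-N,x),-N];return G-(.019-back)*N,R
def barhull(n,th,g=G):
    P,R=dialtool(th);c=g+.007*N
    pts=[c+a*.021*R[:,0]+b*.007*R[:,1]-h*N for a in(-1,1) for b in(-1,1) for h in(0,.032)]
    return cv2.convexHull(proj(n,np.array(pts)).astype(np.float32))
E
python3 - <<'E'
from h import *
for n in("top","scene"):
    im=cv2.resize(cv2.imread(f"pics/{n}0.png"),None,fx=4,fy=4,interpolation=cv2.INTER_CUBIC)
    v=im.max(2);c=proj(n,G)[0]
    roi=np.zeros(v.shape,np.uint8);cv2.circle(roi,tuple((c*4).astype(int)),60,255,-1)
    dark=(v<55)&(roi>0)
    r=[]
    for dx in(-6,-3,0,3,6):
     for dy in(-6,-3,0,3,6):
      for th in np.arange(-.6,3.1,.1):
        m=np.zeros(v.shape,np.uint8);cv2.fillConvexPoly(m,((barhull(n,th)+.5)*4+[dx,dy]).astype(int),1)
        r.append(((dark&(m>0)).sum()/(dark|(m>0)).sum(),round(th,2),dx,dy))
    r.sort(reverse=True);print(n,r[:6])
    o=(c-[25,20]).astype(int);K=im[o[1]*4:o[1]*4+160,o[0]*4:o[0]*4+200].copy()
    K=cv2.resize(K,None,fx=2,fy=2,interpolation=cv2.INTER_CUBIC);K2=K.copy()
    b=r[0];cv2.polylines(K2,[(((barhull(n,b[1])+.5-o)*4+[b[2],b[3]])*2).astype(int)],True,(0,255,0),1)
    cv2.imwrite(f"pics/d{n}.png",np.hstack([K,K2]))
cv2.imwrite("pics/dd.png",np.clip(np.vstack([cv2.imread("pics/dtop.png"),cv2.imread("pics/dscene.png")]).astype(float)*1.8,0,255).astype(np.uint8)[:600])
to(*dialtool(.3,.1))
E
```

```text
top [(np.float64(0.6928595831909805), np.float64(1.0), -6, 3), (np.float64(0.6907962771458118), np.float64(0.9), -6, 0), (np.float64(0.689404432132964), np.float64(0.8), -6, 3), (np.float64(0.6882352941176471), np.float64(0.8), -6, 0), (np.float64(0.6849879766403297), np.float64(0.9), -6, 3), (np.float64(0.683728813559322), np.float64(1.1), -6, 3)]
scene [(np.float64(0.7647058823529411), np.float64(0.5), 0, 3), (np.float64(0.7584881486226778), np.float64(0.5), 0, 0), (np.float64(0.7503782148260212), np.float64(0.4), 0, 3), (np.float64(0.7493196250377986), np.float64(0.4), 3, 0), (np.float64(0.7450980392156863), np.float64(0.4), 0, 0), (np.float64(0.74194519722975), np.float64(0.4), 3, 3)]
t 14.1667 j [-0.4777  0.3518  0.1265 -0.9643 -1.7564  0.3986] F [ 0.1512 -0.4717 -0.2256] w 0.4862386277570364
dp mm [ 54.7132  90.0814 -80.62  ] rot [-0.398   0.2809 -0.2085]
```

View pics/dd.png

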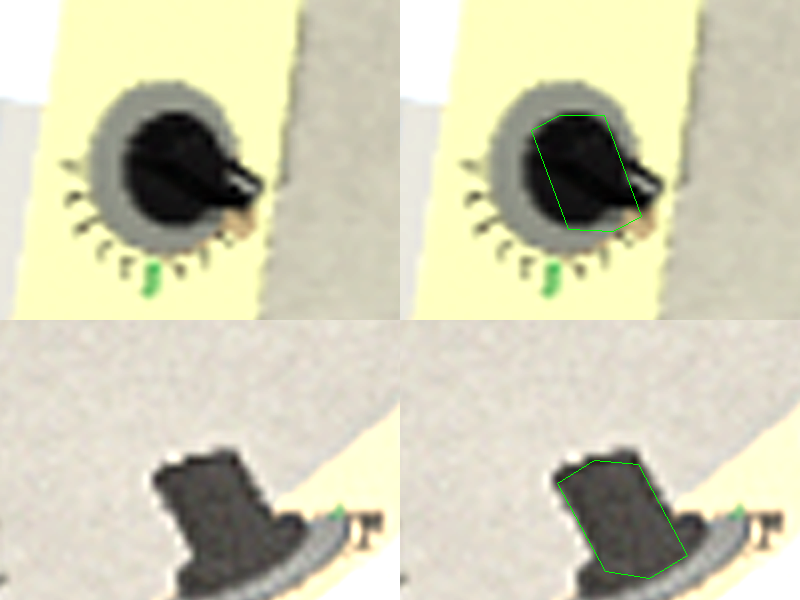

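The top crop shows the white line at the bar's lower right end, about 33° below the picture's horizontal. That gives a dial angle of about 0.4 rad, and the scene view's 0.4 to 0.5 agrees.

```bash
python3 - <<'E'
from h import *
for th in(.2,.3,.4,.5):
    R=dialtool(th)[1];a=proj("top",np.array([G+.007*N,G+.007*N+.021*R[:,0]]));d=a[1]-a[0];print(th,a[1],np.degrees(np.arctan2(d[1],d[0])))
o=(proj("top",G)[0]-[25,20]).astype(int);print("seen end",np.array([257,188])/8+o-.5)
to(*dialtool(.4,.1))
E
```

```text
0.2 [315.5374 210.8212] 23.237901753564486
0.3 [315.3104 211.4551] 29.718339996676725
0.4 [315.0318 212.0602] 36.016206566776034
0.5 [314.7045 212.6306] 42.11408561121097
seen end [314.625 211.   ]
t 14.1667 j [-0.4777  0.3518  0.1265 -0.9643 -1.7564  0.3986] F [ 0.1512 -0.4717 -0.2256] w 0.4862386277570364
dp mm [ 54.7132  90.0814 -80.62  ] rot [-0.387   0.3542 -0.2768]
```

Request:
play_rows:
  deltas:
    - {"fingers":50,"dp":[6,9,0],"angular":[-0.04,0.032,-0.024]}
    - {"fingers":50,"dp":[15,25,0],"angular":[-0.1,0.08,-0.06]}
    - {"fingers":50,"dp":[25,42,0],"angular":[-0.17,0.14,-0.105]}
    - {"fingers":50,"dp":[35,58,0],"angular":[-0.24,0.195,-0.15]}
    - {"fingers":50,"dp":[45,74,-5],"angular":[-0.31,0.25,-0.19]}
    - {"fingers":50,"dp":[52,85,-20],"angular":[-0.37,0.3,-0.23]}
    - {"fingers":50,"dp":[55,90,-40],"angular":[-0.393,0.318,-0.243]}
    - {"fingers":50,"dp":[55,90,-62],"angular":[-0.393,0.318,-0.243]}
    - {"fingers":50,"dp":[55,90,-76],"angular":[-0.393,0.318,-0.243]}
    - {"fingers":50,"dp":[55,90,-81],"angular":[-0.393,0.318,-0.243]}
    - {"fingers":50,"dp":[55,90,-81],"angular":[-0.393,0.318,-0.243]}
    - {"fingers":50,"dp":[55,90,-81],"angular":[-0.393,0.318,-0.243]}

```text
time_s: 15.17
tcp_pos: [0.5551, 0.0071, 0.2259]
ee_rot: [[-0.437, -0.898, 0.06], [-0.719, 0.388, 0.576], [-0.54, 0.209, -0.815]]
wrist_force: [-0.1, -0.3, 0.2]
width: 0.501
gripper_force: 0.0
```

```bash
python3 - <<'E'
from h import *
to(*dialtool(.35,.1));to(*dialtool(.35,.0))
E
```

```text
t 15.1667 j [-0.0768  0.318   0.0044 -0.6443 -1.3015 -0.2036] F [-0.0681 -0.3152  0.1515] w 0.5005971133842329
dp mm [ 0.4471 -0.1528  7.4106] rot [-0.008  -0.0099  0.0095]
t 15.1667 j [-0.0768  0.318   0.0044 -0.6443 -1.3015 -0.2036] F [-0.0681 -0.3152  0.1515] w 0.5005971133842329
dp mm [  6.6808  56.8651 -74.5046] rot [-0.008  -0.0099  0.0095]
```

Request:
play_rows:
  deltas:
    - {"fingers":50,"dp":[1,6,-2],"angular":[-0.008,-0.01,0.0095]}
    - {"fingers":50,"dp":[2,15,-14],"angular":[-0.008,-0.01,0.0095]}
    - {"fingers":50,"dp":[3,24,-27],"angular":[-0.008,-0.01,0.0095]}
    - {"fingers":50,"dp":[4,33,-40],"angular":[-0.008,-0.01,0.0095]}
    - {"fingers":50,"dp":[5,41,-51],"angular":[-0.008,-0.01,0.0095]}
    - {"fingers":50,"dp":[6,48,-61],"angular":[-0.008,-0.01,0.0095]}
    - {"fingers":50,"dp":[6.5,53,-68],"angular":[-0.008,-0.01,0.0095]}
    - {"fingers":50,"dp":[7,56,-73],"angular":[-0.008,-0.01,0.0095]}
    - {"fingers":50,"dp":[7,56,-73],"angular":[-0.008,-0.01,0.0095]}
    - {"fingers":50,"dp":[7,56,-73],"angular":[-0.008,-0.01,0.0095]}

```text
time_s: 16.0
tcp_pos: [0.5621, 0.0638, 0.1527]
ee_rot: [[-0.423, -0.904, 0.062], [-0.728, 0.38, 0.57], [-0.539, 0.196, -0.819]]
wrist_force: [0.3, -0.2, 0.4]
width: 0.5
gripper_force: 0.0
```

Request:
play_rows:
  deltas:
    - {"fingers":8,"dp":[0,0,0],"angular":[0,0,0]}
    - {"fingers":8,"dp":[0,0,0],"angular":[0,0,0]}
    - {"fingers":8,"dp":[0,0,0],"angular":[0,0,0]}
    - {"fingers":8,"dp":[0,0,0],"angular":[0,0,0]}
    - {"fingers":8,"dp":[0,0,0],"angular":[0,0,0]}
    - {"fingers":8,"dp":[0,0,0],"angular":[0,0,0]}
    - {"fingers":8,"dp":[0,0,0],"angular":[0,0,0]}
    - {"fingers":8,"dp":[0,0,0],"angular":[0,0,0]}
  force: 12

```text
time_s: 16.67
tcp_pos: [0.5606, 0.0643, 0.1529]
ee_rot: [[-0.424, -0.904, 0.059], [-0.728, 0.379, 0.571], [-0.539, 0.199, -0.819]]
wrist_force: [-5.2, 0.5, 4.5]
width: 0.163
gripper_force: 12.0
```

```bash
cat >> h.py <<'E'
def th_now():
    x=robot.read_state()["ee_rot"][:,0];return np.arctan2(x@V,x@DN)
E
python3 - <<'E'
from h import *
to(*dialtool(.35,.0));print(th_now(),robot.read_state()["wrist_torque"])
t0=th_now()
for k in range(1,13):print(k,-N*(1.5-t0)*k/12)
E
```

```text
t 16.6667 j [ 0.0238  0.3803 -0.0903 -0.6855 -1.1199 -0.1662] F [-5.1734  0.4848  4.5156] w 0.16251054762842593
dp mm [ 1.1666 -0.3052 -1.4309] rot [-0.0013 -0.0023 -0.0025]
0.3493297475922268 [-0.1482  1.2477  0.8038]
1 [ 0.006   0.0547 -0.0785]
2 [ 0.012   0.1093 -0.1571]
3 [ 0.0179  0.164  -0.2356]
4 [ 0.0239  0.2187 -0.3142]
5 [ 0.0299  0.2734 -0.3927]
6 [ 0.0359  0.328  -0.4713]
7 [ 0.0418  0.3827 -0.5498]
8 [ 0.0478  0.4374 -0.6284]
9 [ 0.0538  0.4921 -0.7069]
10 [ 0.0598  0.5467 -0.7855]
11 [ 0.0658  0.6014 -0.864 ]
12 [ 0.0717  0.6561 -0.9426]
```

The dial bar is gripped flat (14.1 mm). Ease off the side load and turn it in two halves.

Request:
play_rows:
  deltas:
    - {"fingers":8,"dp":[-1.8,0.8,0.4],"angular":[0,0,0]}
    - {"fingers":8,"dp":[-1.8,0.8,0.4],"angular":[0.003,0.027,-0.039]}
    - {"fingers":8,"dp":[-1.8,0.8,0.4],"angular":[0.006,0.055,-0.079]}
    - {"fingers":8,"dp":[-1.8,0.8,0.4],"angular":[0.009,0.082,-0.118]}
    - {"fingers":8,"dp":[-1.8,0.8,0.4],"angular":[0.012,0.109,-0.157]}
    - {"fingers":8,"dp":[-1.8,0.8,0.4],"angular":[0.015,0.137,-0.196]}
    - {"fingers":8,"dp":[-1.8,0.8,0.4],"angular":[0.018,0.164,-0.236]}
    - {"fingers":8,"dp":[-1.8,0.8,0.4],"angular":[0.021,0.191,-0.275]}
    - {"fingers":8,"dp":[-1.8,0.8,0.4],"angular":[0.024,0.219,-0.314]}
    - {"fingers":8,"dp":[-1.8,0.8,0.4],"angular":[0.027,0.246,-0.353]}
    - {"fingers":8,"dp":[-1.8,0.8,0.4],"angular":[0.03,0.273,-0.393]}
    - {"fingers":8,"dp":[-1.8,0.8,0.4],"angular":[0.036,0.328,-0.471]}

```text
time_s: 17.67
tcp_pos: [0.5616, 0.0636, 0.1525]
ee_rot: [[-0.848, -0.525, 0.066], [-0.401, 0.718, 0.569], [-0.346, 0.456, -0.82]]
wrist_force: [0.2, -1.8, -1.2]
width: 0.16
gripper_force: 12.0
```

```bash
python3 - <<'E'
from h import *
t=th_now();P,R=dialtool(t);s=robot.read_state()
print(t,-N*(1.5-t),s["wrist_torque"],"F tool",R.T@s["wrist_force"]);to(P,R)
E
```

```text
0.9269371163880775 [ 0.0357  0.3267 -0.4694] [-1.8349 -0.2    -0.1187] F tool [ 0.938  -1.9671  0.0087]
t 17.6667 j [ 0.0243  0.3786 -0.0931 -0.6847 -1.1115 -0.744 ] F [ 0.2384 -1.7814 -1.2324] w 0.1603317272529196
dp mm [ 0.2215  0.3765 -1.0825] rot [0.0017 0.0027 0.002 ]
```

Request:
play_rows:
  deltas:
    - {"fingers":8,"dp":[0,0,0],"angular":[0.004,0.036,-0.052]}
    - {"fingers":8,"dp":[0,0,0],"angular":[0.008,0.073,-0.104]}
    - {"fingers":8,"dp":[0,0,0],"angular":[0.012,0.109,-0.156]}
    - {"fingers":8,"dp":[0,0,0],"angular":[0.016,0.145,-0.209]}
    - {"fingers":8,"dp":[0,0,0],"angular":[0.02,0.182,-0.261]}
    - {"fingers":8,"dp":[0,0,0],"angular":[0.024,0.218,-0.313]}
    - {"fingers":8,"dp":[0,0,0],"angular":[0.028,0.254,-0.365]}
    - {"fingers":8,"dp":[0,0,0],"angular":[0.032,0.29,-0.417]}
    - {"fingers":8,"dp":[0,0,0],"angular":[0.036,0.327,-0.469]}
    - {"fingers":8,"dp":[0,0,0],"angular":[0.036,0.327,-0.469]}
    - {"fingers":8,"dp":[0,0,0],"angular":[0.036,0.327,-0.469]}
    - {"fingers":8,"dp":[0,0,0],"angular":[0.036,0.327,-0.469]}

```text
time_s: 18.67
tcp_pos: [0.5619, 0.0626, 0.1518]
ee_rot: [[-0.998, 0.015, 0.067], [0.05, 0.822, 0.568], [-0.046, 0.57, -0.821]]
wrist_force: [2.5, -5.1, -3.6]
width: 0.161
gripper_force: 12.0
```

```bash
python3 - <<'E'
from h import *
t=th_now();P,R=dialtool(t);s=robot.read_state()
print(t,-N*(1.5-t),s["wrist_torque"],"F tool",R.T@s["wrist_force"]);to(*dialtool(1.5,.1))
E
```

```text
1.496266948985964 [ 0.0002  0.0021 -0.0031] [-3.0612 -0.6024 -0.5548] F tool [-2.5732 -6.1654  0.2064]
t 18.6667 j [ 0.0231  0.3795 -0.0934 -0.6839 -1.11   -1.3119] F [ 2.4898 -5.0617 -3.5857] w 0.16072714735519117
dp mm [ -6.3563 -55.6165  81.5193] rot [ 0.0031  0.0055 -0.0005]
```

Measured at 1.496 rad. Relieve the side load, open and withdraw along the dial's axis.

Request:
play_rows:
  deltas:
    - {"fingers":8,"dp":[0,-1.2,-0.8],"angular":[0,0,0]}
    - {"fingers":50,"dp":[0,-1.2,-0.8],"angular":[0,0,0]}
    - {"fingers":50,"dp":[0,-1.2,-0.8],"angular":[0,0,0]}
    - {"fingers":50,"dp":[0,-1.2,-0.8],"angular":[0,0,0]}
    - {"fingers":50,"dp":[0,-1.2,-0.8],"angular":[0,0,0]}
    - {"fingers":50,"dp":[-0.5,-5,7],"angular":[0,0,0]}
    - {"fingers":50,"dp":[-1.5,-14,20],"angular":[0,0,0]}
    - {"fingers":50,"dp":[-3,-26,38],"angular":[0,0,0]}
    - {"fingers":50,"dp":[-5,-42,60],"angular":[0,0,0]}
    - {"fingers":50,"dp":[-6,-58,83],"angular":[0,0,0]}
    - {"fingers":50,"dp":[-9,-80,115],"angular":[0,0,0]}
    - {"fingers":50,"dp":[-11,-100,145],"angular":[0,0,0]}

```text
time_s: 19.67
tcp_pos: [0.5483, -0.0363, 0.3]
ee_rot: [[-0.998, 0.015, 0.062], [0.048, 0.82, 0.571], [-0.042, 0.573, -0.819]]
wrist_force: [1.3, -1.1, 0.5]
width: 0.498
gripper_force: 0.0
```

Request:
play_rows:
  deltas:
    - {"fingers":50,"dp":[-3,-35,20],"angular":[0,0,0]}
    - {"fingers":50,"dp":[-6,-70,40],"angular":[0,0,0]}
    - {"fingers":50,"dp":[-9,-105,60],"angular":[0,0,0]}
    - {"fingers":50,"dp":[-12,-140,80],"angular":[0,0,0]}
    - {"fingers":50,"dp":[-12,-160,100],"angular":[0,0,0]}
    - {"fingers":50,"dp":[-12,-160,100],"angular":[0,0,0]}
    - {"fingers":50,"dp":[-12,-160,100],"angular":[0,0,0]}

```text
time_s: 20.25
tcp_pos: [0.537, -0.1965, 0.399]
ee_rot: [[-0.998, 0.016, 0.065], [0.05, 0.82, 0.57], [-0.044, 0.572, -0.819]]
wrist_force: [0.2, 0.1, 0.1]
width: 0.502
gripper_force: 0.0
```

```bash
python3 - <<'E'
from h import *
b=robot.grab_frame("top");robot.grab_frame("scene");cv2.imwrite("pics/fin_top.png",b)
B=cv2.resize(b[180:265,230:330],None,fx=6,fy=6,interpolation=cv2.INTER_CUBIC)
for th,c in((1.5,(0,255,0)),):
    cv2.polylines(B,[((barhull("top",th)+.5-[230,180])*6).astype(int)],True,c,1)
cv2.imwrite("pics/fin.png",cv2.convertScaleAbs(B,alpha=1.5))
for y in(-20,25):
    xs=np.arange(163,184,1.5);u=proj("top",W(CAB,[[x,y,30] for x in xs])).astype(np.float32)
    p=cv2.remap(b,u[:,:1],u[:,1:],cv2.INTER_LINEAR)[:,0]
    print(y,[f"{x:.0f}:{int(q[2])-int(q[0])}/{int(q[1])}" for x,q in zip(xs,p)])
s=robot.read_state();print(s["time_s"],s["tcp_pos"],s["wrist_force"],np.abs(s["qvel"]).max())
E
```

```text
-20 ['163:-3/147', '164:-3/145', '166:-3/143', '168:-3/137', '169:-3/130', '170:-2/130', '172:0/133', '174:6/130', '175:17/120', '176:25/112', '178:25/111', '180:25/111', '181:24/111', '182:23/111']
25 ['163:-3/149', '164:-3/146', '166:-4/143', '168:-4/137', '169:-3/131', '170:-2/129', '172:0/133', '174:4/134', '175:14/122', '176:23/110', '178:24/110', '180:25/111', '181:24/111', '182:24/111']
20.35 [ 0.5367 -0.1945  0.3975] [-0.5435  0.3705 -0.9866] 0.02002523630105852
```

View pics/fin.png

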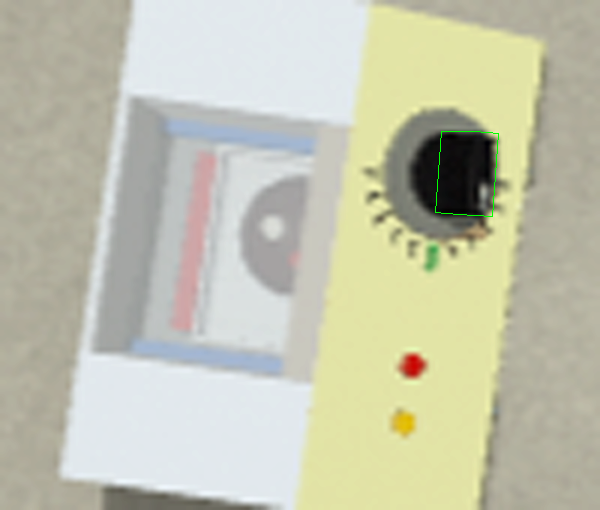

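The bar fills the outline drawn for 1.5 rad, and its white line is at the lower end near (485,195), toward the green mark. The pan is still against the red stop with the dome in it. I'm handing in the job.

```bash
python3 -c "
from plant import robot
print(robot.close_job())"
```

```text
the job is handed in; nothing more can be done
None
```

I handed the job in at about 20 s with the pan home against the red stop, the dome in it, the dial released at about 1.50 rad, and the gripper clear; no verdict came back.

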